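# Sort feed-bag clips by spring strength

### The job

Squeeze the handles of each of the three blue feed-bag clips to feel its spring. Lay those with a sound, stiff spring in the white tray and those with a tired spring, which open under a light squeeze of some 12 N, in the red tray. Set the clips down rather than dropping them, let go, and leave the jar, temple, cave and scoop where they are.

Things in the scene. Friction and masses are not known exactly. Their poses are not given: they have to be found in the camera images.
- clip_1: Blue plastic spring clip, two alike arms on a steel coil pivot, lying on its side, pivot axis upright; 114 mm long, 30 mm high, about 60 g. Origin: underside, on the pivot axis. x runs to the jaws (closed, black pads inside, tips at x = +52 mm, 24 mm wide over both), -x to the handles (ends at x = -62 mm), z up.
- clip_2: A second clip, same kind, frame and sizes. Of any clip: squeezed at its grip point, a sound one begins to open at about 18 N per side and is fully open at 23 N; a tired one begins at 4.5 N and is fully open at 7 N. So under 12 N a sound clip stays about 40 mm wide and a tired one closes to about 25 mm. Forcing a sound clip wide open may spoil its spring.
- clip_3: A third clip, same kind, frame and sizes. The clips look alike; each spring is sound or tired by chance, whatever its name or place (none, some or all may be tired). A clip may be lifted and carried by its handles with the same 12 N squeeze. (In the rules clip_N_c0 and clip_N_arm_c0 are the two jaw pads of clip_N.)
- clip_1_grip (a point): Where to squeeze clip_1: midway between its two upright grip plates, x = -45 mm, y = 0, 15 mm above the underside. The plates run along x from -62 to -28 mm, 30 mm high, 40 mm over their outer faces (y = +20 and -20 mm), with white ribs. Squeezed together along y they open the jaws, up to a stop.
- clip_2_grip (a point): The same point of clip_2.
- clip_3_grip (a point): The same point of clip_3.
- keep_tray: White plastic tray for sound clips, fixed to the ledge; 190 x 190 mm outside, open at the top, floor 4 mm thick, walls 4 mm thick, rim 16 mm above the ledge. Origin: centre of its underside, x and y along its sides, z up. The two trays may be on either side.
- reject_tray: Red plastic tray for tired clips, fixed to the ledge; 190 x 190 mm outside, open at the top, floor 4 mm thick, walls 4 mm thick, rim 16 mm above the ledge. Origin: centre of its underside, x and y along its sides, z up. The two trays may be on either side.
- jar: Glass jar with white press-button lid, 84 mm across, 100 mm high, loose. Origin: centre of its underside. Leave alone.
- temple: Red resin temple ornament, 75 x 90 mm, 92 mm high, loose. Origin: centre of its underside. Leave alone.
- cave: Brown ceramic cave (half-round arch), 80 mm long in x, 100 mm wide in y, 56 mm high, loose. Origin: centre of its underside. Leave alone.
- scoop: White plastic measuring scoop, cup 52 mm across and 30 mm high, flat handle out to 98 mm along its x, loose. Origin: underside of the cup, at its centre. Leave alone.
Not all that is in view belongs to the job. What is shaped like the clip_2 but green is not meant. Leave any yellow look-alike of the clip_1 alone.

How it is judged (in metres and radians):
At the end, for the whole second after the job is handed in: All clips at rest: sound ones (closed jaws pinch with over 8 N, about 14) in the white tray, tired ones (under 8 N, about 2.5) in the red. Each clip's origin is within 85 mm of the tray's centre along both sides and at most 60 mm above the tray's underside (((contact force between clip_1_c0 and clip_1_arm_c0 above 8 N and x of clip_1 in the frame of keep_tray between -0.085 and 0.085 m and y of clip_1 in the frame of keep_tray between -0.085 and 0.085 m and z of clip_1 in the frame of keep_tray between -0.005 and 0.06 m) or (contact force between clip_1_c0 and clip_1_arm_c0 below 8 N and x of clip_1 in the frame of reject_tray between -0.085 and 0.085 m and y of clip_1 in the frame of reject_tray between -0.085 and 0.085 m and z of clip_1 in the frame of reject_tray between -0.005 and 0.06 m)) and linear speed of each of clip_1, clip_2, clip_3 below 0.02 m/s and angular speed of each of clip_1, clip_2, clip_3 below 0.2 rad/s and ((contact force between clip_2_c0 and clip_2_arm_c0 above 8 N and x of clip_2 in the frame of keep_tray between -0.085 and 0.085 m and y of clip_2 in the frame of keep_tray between -0.085 and 0.085 m and z of clip_2 in the frame of keep_tray between -0.005 and 0.06 m) or (contact force between clip_2_c0 and clip_2_arm_c0 below 8 N and x of clip_2 in the frame of reject_tray between -0.085 and 0.085 m and y of clip_2 in the frame of reject_tray between -0.085 and 0.085 m and z of clip_2 in the frame of reject_tray between -0.005 and 0.06 m)) and ((contact force between clip_3_c0 and clip_3_arm_c0 above 8 N and x of clip_3 in the frame of keep_tray between -0.085 and 0.085 m and y of clip_3 in the frame of keep_tray between -0.085 and 0.085 m and z of clip_3 in the frame of keep_tray between -0.005 and 0.06 m) or (contact force between clip_3_c0 and clip_3_arm_c0 below 8 N and x of clip_3 in the frame of reject_tray between -0.085 and 0.085 m and y of clip_3 in the frame of reject_tray between -0.085 and 0.085 m and z of clip_3 in the frame of reject_tray between -0.005 and 0.06 m))); the robot touches nothing.
It fails at once if the jar, temple, cave or scoop is moved by more than 30 mm (distance of any of jar, temple, cave, scoop from where it was at the start of the episode above 0.03 m).
It fails at once if a clip is dropped from more than about 50 mm (faster than 1 m/s with no finger on it) ((linear speed of clip_1 above 1 m/s and contact force between the fingers and clip_1 below 0.05 N) or (linear speed of clip_2 above 1 m/s and contact force between the fingers and clip_2 below 0.05 N) or (linear speed of clip_3 above 1 m/s and contact force between the fingers and clip_3 below 0.05 N)).
It also fails if it takes over 64 s, if anything falls off the work surface, if the arm or the gripper's body presses on something with over 40 N, if the wrist force passes 120 N, or if a joint passes its speed limit or range.

### The arm

A 6-joint arm with a two-finger parallel gripper is mounted at the origin on the work surface. World frame = base frame: x ahead of the robot, y to its left, z up, the work surface at z = 0. Lengths are in m, angles in degrees, forces in N, time in s.
With the tool pointing down it reaches from about 0.375 to 0.9 m from the base axis. Payload 3.1 kg.
Tool frame: the origin (TCP) lies at the very end of the fingers, on their centre line; the grasp point (between the pads) lies 19 mm behind it; z points along the fingers, y is the line along which they close (so a half turn about z gives the same grasp; the last joint's range is limited). The gripper opens to 87 mm and grips with 3 to 60 N. Pads are 19 mm wide; open, the fingers measure 117 mm over their backs; the gripper's body (75 mm by 190 mm) begins 51 mm behind the grasp point.
Start: joints at [-86.717, 30.224, 82.088, -0, 67.689, -10.227], TCP at [0.146, -0.608, 0.223] pointing down, gripper open.
Joint ranges: [-176.69, 176.69], [-43.24, 126.21], [12.49, 139.97], [-82, 262], [0, 151.66], [-163.58, 163.58]. Speed limits (degrees/s): [159.86, 159.86, 180, 180, 180, 180].

### API

Orientations are given as a 3x3 rotation matrix whose columns are the frame's x, y, z axes.
In Python, from rig import readout, cams, bot gives the robot as it stands.
- The arm moves only by the shell command python3 -m inch 'ROWS'. ROWS is JSON, a list of rows, each a list of 5 numbers: the shift along the world's x, y, z in cm, then the turn about the world's z in degrees, then the finger opening in cm, from 0 to 8.7. In form: [[dx, dy, dz, twist, fingers], ...]. A call has 1 to 10 rows; each row is the pose to reach, as a shift and turn from the pose commanded when the call began; what a row does not reach only later rows make up. A row lasts 1/12 s, in which the tool goes at most 41.7 mm and 7.16 degrees, less where a joint would pass 70% of its speed; a pose out of reach is approached as far as the arm can. A call with a gripper value outside its range is refused whole. The fingers move at their own pace and stop on an object; the grip force is fixed at half the most. Time passes only in rows, so rows that repeat a pose let the fingers close. It gives the time, the measured TCP pose, the force, the opening and the grip force at its end, in the units of the state.
- readout.read_state(): the state, without advancing time (a new reading comes with each control period).
- cams.capture(name): name is "scene" or "side" or "wrist"; returns a dict with "image" (400x640x3 uint8, blue, green, red), "intrinsics" (3x3 intrinsics, pixels), "xyz" and "rotation" of the camera in the world; the wrist camera has in their place "tool_from_camera" (4x4, takes a point from camera to tool coordinates, whose origin is the TCP and whose axes are the flange's). Camera axes: x right, y down, z forward; pixel columns grow to the right and rows downward; lengths in m; the calibration is good to about 2 mm. A picture is of the moment at which its call begins: read the wrist's pose just before it. There is no depth.
- bot.hand_in(): hands the job in; it is judged then, once.
The state is a dict: "time_s": time; "joint_positions": joint angles; "qvel": joint speeds; "tau": joint torques, N m; "position": TCP position; "tcp_rot": TCP orientation; "force": force on the tool from outside, world axes, zero at the start; "moment": the same for the moment, N m; "opening": opening from 0.0 (shut) to 1.0 (fully open); "grasp_force": force on a finger pad.
Only numpy, scipy, OpenCV 4.12 (cv2) and the standard library are available. Lean on these libraries where they do the work, as an engineer would, in place of code of your own. Each camera call takes 0.05 s, during which the arm holds its last target. There are 200 camera calls.

## Working session

There is one attempt and no reset: what is moved stays moved. The work goes in short steps, Python scripts to look and compute and a shell command to move; the robot and the scene stay as the last step left them, time stands still between calls to the robot, and variables do not carry over. Pictures are saved under pics/ and viewed, at most 10 in all, crops included, and the job is handed in when it is done.

```bash
mkdir -p pics; ls; python3 - <<'E'
from rig import readout,cams,bot
import cv2,pickle
s=readout.read_state();print(s)
d={}
for n in("scene","side"):
    c=cams.capture(n);d[n]=c;cv2.imwrite(f"pics/{n}0.png",c["image"]);print(n,c["intrinsics"],c["xyz"],c["rotation"])
pickle.dump(d,open("d0.pkl","wb"))
E
```

```text
pics
{'time_s': 0.0, 'joint_positions': array([-8.67183051e+01,  3.02790201e+01,  8.21566022e+01, -1.82035708e-03,
        6.76892504e+01, -1.02263877e+01]), 'qvel': array([-0.03091413, -0.05102307, -0.01861885,  0.02165782,  0.02198728,
        0.01400705]), 'tau': array([ 1.98719688e-03, -4.40034807e+01, -1.76587182e+01,  6.32044114e-02,
        5.81334683e-02, -1.71508950e-04]), 'position': array([ 0.14597562, -0.60695562,  0.22156986]), 'tcp_rot': array([[ 9.72334182e-01,  2.33594125e-01, -1.54106642e-04],
       [ 2.33593902e-01, -9.72331817e-01,  2.17418106e-03],
       [ 3.58033132e-04, -2.15002893e-03, -9.99997625e-01]]), 'force': array([ 0.17862464,  0.94419882, -0.36395088]), 'moment': array([-0.01381451,  0.02145255,  0.03562481]), 'grasp_force': 0.0, 'opening': 1.0018820472412127}
scene [[428.3412757    0.         323.02494742]
 [  0.         428.3412757  201.68858319]
 [  0.           0.           1.        ]] [ 0.81530634 -0.52911536  0.8797272 ] [[ 0.86960622  0.40201122 -0.28665658]
 [ 0.49363759 -0.6957235   0.52181485]
 [ 0.01034171 -0.5952779  -0.80345334]]
side [[511.97206561   0.         322.11740793]
 [  0.         511.97206561 190.49197139]
 [  0.           0.           1.        ]] [0.25274316 0.81733211 0.77491378] [[-0.95002161 -0.20357367  0.2366785 ]
 [-0.31216578  0.61124226 -0.72727947]
 [ 0.00338705 -0.76481414 -0.64424208]]
```

View pics/scene0.png

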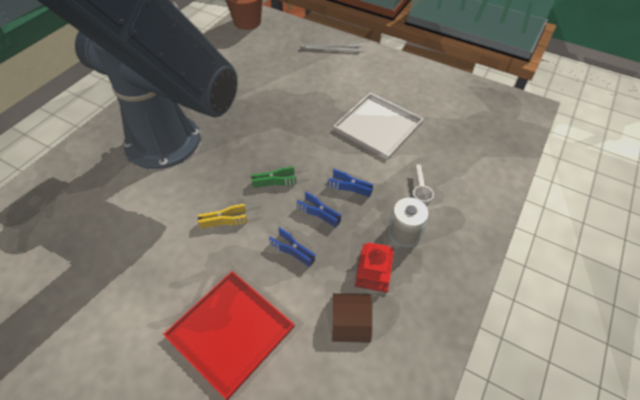

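View pics/side0.png

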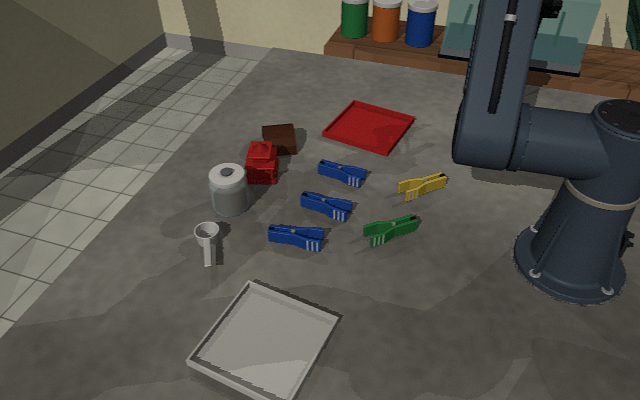

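```bash
cat > h.py <<'E'
import numpy as np,cv2
def ray(c,px,z):
    K,R,t=c["intrinsics"],np.array(c["rotation"]),np.array(c["xyz"])
    p=np.c_[np.atleast_2d(px),np.ones(len(np.atleast_2d(px)))]
    d=(R@np.linalg.inv(K)@p.T).T
    return t+d*((z-t[2])/d[:,2])[:,None]
def blobs(im,ranges,amin):
    hsv=cv2.cvtColor(im,cv2.COLOR_BGR2HSV);m=0
    for lo,hi in ranges: m=m|cv2.inRange(hsv,np.array(lo),np.array(hi))
    m=cv2.morphologyEx(m,cv2.MORPH_CLOSE,np.ones((5,5)))
    return [c for c in cv2.findContours(m,cv2.RETR_EXTERNAL,cv2.CHAIN_APPROX_NONE)[0] if cv2.contourArea(c)>amin]
BLUE=[((105,120,40),(130,255,255))]
E
python3 - <<'E'
from h import *
import pickle
d=pickle.load(open("d0.pkl","rb"))
for n in d:
    c=d[n]
    for nm,rg,a,z in(("blue",BLUE,150,.02),("red",[((0,170,70),(8,255,255)),((172,170,70),(180,255,255))],400,.012),("white",[((0,0,165),(180,40,255))],400,.01)):
        for k in blobs(c["image"],rg,a):
            w=ray(c,k[:,0,:],z)[:,:2].astype(np.float32)
            r=cv2.minAreaRect(w);print(n,nm,k[:,0].mean(0).round(),"ctr",np.round(r[0],3),"size",np.round(r[1],3),"ang",round(r[2]), "box",np.round(cv2.boxPoints(r),3).tolist())
E
```

```text
scene blue [291. 245.] ctr [ 0.509 -0.12 ] size [0.041 0.112] ang 77 box [[0.4490000009536743, -0.12700000405311584], [0.5590000152587891, -0.15299999713897705], [0.5680000185966492, -0.11299999803304672], [0.45899999141693115, -0.08699999749660492]]
scene blue [319. 209.] ctr [0.512 0.003] size [0.046 0.118] ang 78 box [[0.44999998807907104, -0.00800000037997961], [0.5649999976158142, -0.03099999949336052], [0.5740000009536743, 0.014000000432133675], [0.45899999141693115, 0.03700000047683716]]
scene blue [350. 183.] ctr [0.54  0.116] size [0.112 0.053] ang 6 box [[0.4819999933242798, 0.13699999451637268], [0.4880000054836273, 0.08399999886751175], [0.5989999771118164, 0.09600000083446503], [0.5929999947547913, 0.14800000190734863]]
scene red [228. 333.] ctr [ 0.501 -0.348] size [0.189 0.192] ang 79 box [[0.3889999985694885, -0.4230000078678131], [0.578000009059906, -0.45899999141693115], [0.6129999756813049, -0.27300000190734863], [0.42500001192092896, -0.23800000548362732]]
scene red [376. 267.] ctr [ 0.696 -0.063] size [0.071 0.114] ang 17 box [[0.6460000276565552, -0.018999999389
[... 3112 characters left out ...]
-1.038] size [0.105 0.347] ang 9 box [[0.4000000059604645, -0.8740000128746033], [0.45100000500679016, -1.2170000076293945], [0.5559999942779541, -1.2020000219345093], [0.5040000081062317, -0.859000027179718]]
side red [264. 160.] ctr [ 0.712 -0.104] size [0.078 0.175] ang 20 box [[0.6449999809265137, -0.03500000014901161], [0.7049999833106995, -0.20000000298023224], [0.777999997138977, -0.17299999296665192], [0.7179999947547913, -0.008999999612569809]]
side red [368. 127.] ctr [ 0.499 -0.344] size [0.211 0.195] ang 80 box [[0.3840000033378601, -0.4309999942779541], [0.5759999752044678, -0.4659999907016754], [0.6140000224113464, -0.257999986410141], [0.421999990940094, -0.22300000488758087]]
```

Candidates in scene: three blue clips (350,183), (319,209) and (293,247) are wanted. Green (273,177), yellow (222,216) and the blue jar on the shelf are not. I'll fly above the lowest blue clip.

```bash
python3 -m inch '[[4,4,2,-5,6.5],[8,8,4,-10,6.5],[11,12,5,-15,6.5],[14,16,5,-20,6.5],[16,20,5,-26,6.5],[18,24,5,-26,6.5],[20,28,5,-26,6.5],[22,31.5,5,-26,6.5],[24,35,5,-26,6.5],[26,38.5,5,-26,6.5]]'; python3 -m inch '[[2,4,0,0,6.5],[4,8,0,0,6.5],[5,11.5,0,0,6.5],[5,11.5,0,0,6.5],[5,11.5,0,0,6.5]]'
cat > wr.py <<'E'
from h import *
from rig import readout,cams
import sys,pickle
def shot(name):
    s=readout.read_state();c=cams.capture("wrist")
    T=np.array(c["tool_from_camera"]);R=np.array(s["tcp_rot"])
    c["rotation"]=R@T[:3,:3];c["xyz"]=np.array(s["position"])+R@T[:3,3]
    cv2.imwrite(f"pics/{name}.png",c["image"]);pickle.dump((s,c),open(name+".pkl","wb"))
    y=R[:,1];print("tcp",np.round(s["position"],4),"tool y ang",round(np.degrees(np.arctan2(y[1],y[0]))%180,1),"t",round(s["time_s"],2),"J",np.round(s["joint_positions"]))
    return s,c
def clips(c,z=.03):
    for k in blobs(c["image"],BLUE,800):
        w=ray(c,k[:,0,:],z)[:,:2].astype(np.float32);r=cv2.minAreaRect(w)
        b=cv2.boxPoints(r);e=[b[1]-b[0],b[2]-b[1]];l=max(e,key=np.linalg.norm)
        print("clip px",k[:,0].mean(0).round(),"ctr",np.round(r[0],4),"size",np.round(sorted(r[1]),3),"axis",round(np.degrees(np.arctan2(l[1],l[0]))%180,1))
E
python3 - <<'E'
from wr import *
s,c=shot("w1");clips(c);print(c["xyz"])
E
```

```text
time_s: 0.93
position: [0.3782, -0.2703, 0.2721]
tcp_rot: [[0.976, -0.217, -0.0], [-0.217, -0.976, 0.0], [-0.0, -0.0, -1.0]]
force: [0.8, 1.2, 0.7]
opening: 0.746
grasp_force: 0.0
time_s: 1.35
position: [0.4279, -0.155, 0.2721]
tcp_rot: [[0.977, -0.211, -0.001], [-0.211, -0.977, 0.0], [-0.001, -0.0, -1.0]]
force: [0.2, -1.0, -0.4]
opening: 0.747
grasp_force: 0.0
tcp [ 0.4279 -0.155   0.2721] tool y ang 77.8 t 1.35 J [-34.  13. 102.  -0.  65.  68.]
clip px [190. 137.] ctr [5.11e-01 4.00e-04] size [0.045 0.111] axis 173.6
clip px [109. 137.] ctr [0.5405 0.1092] size [0.053 0.112] axis 7.1
[ 0.50272034 -0.17151197  0.43420422]
```

View pics/w1.png

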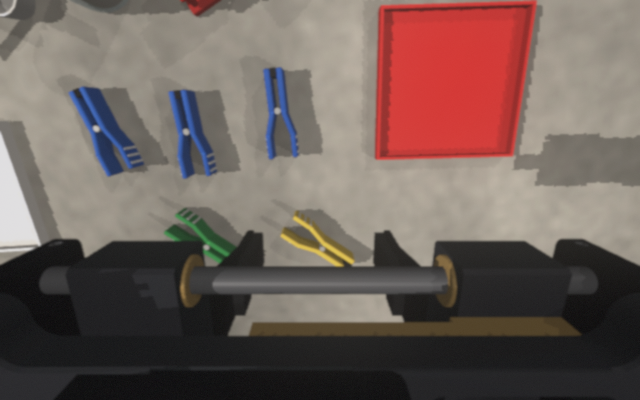

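Wrist view: blue clips with pivots at (277,111), (186,131) and (96,128), handles (white ribs) toward the image bottom; red tray at (457,80), white tray edge at far left.

```bash
python3 - <<'E'
from h import *
import pickle
s,c=pickle.load(open("w1.pkl","rb"))
for piv in((277,111),(186,131),(96,128)):
    p=ray(c,piv,.03)[0]
    for k in blobs(c["image"],BLUE,300):
        if cv2.pointPolygonTest(k,piv,True)>-4:
            w=ray(c,k[:,0,:],.03)[:,:2].astype(np.float32);r=cv2.minAreaRect(w)
            far=w[np.linalg.norm(w-p[:2],axis=1)>.042]
            jaw=far[far[:,0]>p[0]];jc=cv2.minEnclosingCircle(jaw)[0]
            han=far[far[:,0]<p[0]];hc=cv2.minEnclosingCircle(han)[0]
            v=np.array(jc)-hc;u=v/np.linalg.norm(v)
            print("piv",p.round(4),"rect",np.round(r[0],4),np.round(sorted(r[1]),3),"jaw",np.round(jc,4),"han",np.round(hc,4),"axis",np.degrees(np.arctan2(u[1],u[0])).round(1),"grip",(p[:2]-.045*u).round(4))
for nm,k in (("red",blobs(c["image"],[((0,170,70),(8,255,255)),((172,170,70),(180,255,255))],3000)),):
    for q in k:
        r=cv2.minAreaRect(ray(c,q[:,0,:],.016)[:,:2].astype(np.float32));print(nm,np.round(r,3) if 0 else r)
d=pickle.load(open("d0.pkl","rb"))
print(ray(d["scene"],[(372,95),(423,121),(386,158),(333,126)],.016).round(3), ray(d["side"],[(251,281),(342,317),(297,400),(188,360)],.016).round(3))
E
```

```text
piv [0.5166 0.0037 0.03  ] rect [5.11e-01 4.00e-04] [0.045 0.111] jaw [ 0.5599 -0.0048] han [0.4687 0.0054] axis -6.4 grip [0.4718 0.0087]
piv [0.5451 0.1181 0.03  ] rect [0.5405 0.1092] [0.053 0.112] jaw [0.5857 0.1145] han [0.5013 0.1045] axis 6.7 grip [0.5004 0.1128]
red ((0.5009626150131226, -0.34785228967666626), (0.18976756930351257, 0.1890605092048645), 79.50906372070312)
[[0.436 0.463 0.016]
 [0.615 0.434 0.016]
 [0.582 0.246 0.016]
 [0.398 0.283 0.016]] [[0.576 0.257 0.016]
 [0.389 0.281 0.016]
 [0.411 0.451 0.016]
 [0.606 0.443 0.016]]
```

```bash
python3 -m inch '[[2,2,-3,0,6.5],[3,3,-7,0,6.5],[4.2,4.4,-11,0,6.5],[4.2,4.4,-15,0,6.5],[4.2,4.4,-15,0,6.5],[4.2,4.4,-15,0,6.5]]'
python3 - <<'E'
from wr import *
s,c=shot("w2");clips(c)
E
```

```text
time_s: 1.9
position: [0.4679, -0.1142, 0.1201]
tcp_rot: [[0.976, -0.218, -0.007], [-0.218, -0.976, 0.003], [-0.007, -0.001, -1.0]]
force: [0.3, -0.3, 0.3]
opening: 0.747
grasp_force: 0.0
tcp [ 0.4679 -0.1142  0.1201] tool y ang 77.4 t 1.9 J [-27.  29. 108.  -0.  44.  76.]
clip px [179. 184.] ctr [ 0.5113 -0.0034] size [0.048 0.109] axis 169.2
clip px [ 59. 184.] ctr [0.5413 0.1052] size [0.06  0.111] axis 5.9
clip px [300. 149.] ctr [ 0.5131 -0.1087] size [0.011 0.111] axis 167.2
clip px [325. 147.] ctr [ 0.5103 -0.1299] size [0.011 0.112] axis 178.3
```

View pics/w2.png

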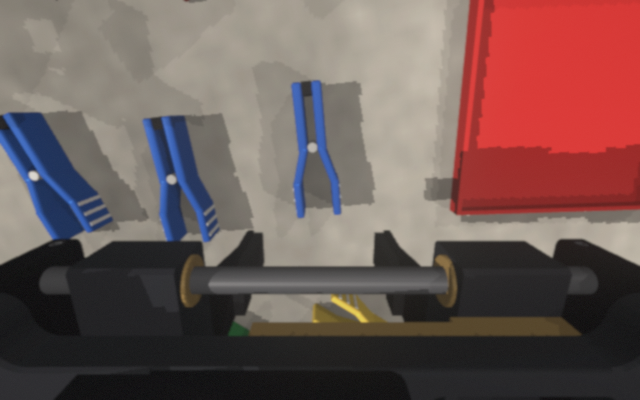

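Close crop confirms the choice: the blue clip's pivot is at (312,147), handle ends at (300,216)/(337,213) and jaws at (306,87). Going down over its handles.

```bash
python3 -m inch '[[0.4,0,-3.5,5.3,6.5],[0.4,0,-7,5.3,6.5],[0.4,0,-10,5.3,6.5],[0.4,0,-11.5,5.3,5.5],[0.4,0,-11.5,5.3,4.8],[0.4,0,-11.5,5.3,4.4]]'; python3 -m inch '[[0,0,0,0,4.2],[0,0,0,0,4.0],[0,0,0,0,3.9],[0,0,0,0,3.8],[0,0,0,0,3.8],[0,0,0,0,3.8]]'
```

```text
time_s: 2.45
position: [0.4757, -0.1153, 0.0096]
tcp_rot: [[0.992, -0.127, 0.004], [-0.127, -0.992, -0.002], [0.004, 0.002, -1.0]]
force: [0.4, 0.3, -0.2]
opening: 0.602
grasp_force: 0.0
time_s: 2.95
position: [0.475, -0.114, 0.0089]
tcp_rot: [[0.992, -0.125, 0.003], [-0.125, -0.992, -0.002], [0.003, 0.001, -1.0]]
force: [-0.3, 0.1, 8.9]
opening: 0.44
grasp_force: 6.5
```

```bash
python3 -m inch '[[0,0,0.2,0,3.6],[0,0,0.3,0,3.5],[0,0,0.3,0,3.5],[0,0,0.3,0,3.5]]'
```

```text
time_s: 3.28
position: [0.4738, -0.1133, 0.0104]
tcp_rot: [[0.992, -0.125, -0.0], [-0.125, -0.992, 0.0], [-0.0, -0.0, -1.0]]
force: [-0.3, -0.6, -0.9]
opening: 0.407
grasp_force: 4.9
```

35 mm at 4.9 N: this clip is tired, so it goes to the red tray. I'll close onto the stop and carry it.

```bash
python3 -m inch '[[0,0,0,0,3.0],[0,0,0,0,2.4],[0,0,0,0,2.4],[0,0,0,0,2.4]]'; python3 -m inch '[[0,0,1.5,0,2.4],[0,0,4,0,2.4],[0,-2,6,-3,2.4],[-1,-5,6,-3,2.4],[-2,-9,6,-3,2.4],[-2.5,-13,6,-3,2.4],[-3,-17,6,-3,2.4],[-3.5,-21,6,-3,2.4],[-4,-24.5,6,-3,2.4],[-4,-26.8,6,-3,2.4]]'
```

```text
time_s: 3.62
position: [0.4738, -0.1134, 0.0101]
tcp_rot: [[0.992, -0.125, -0.0], [-0.125, -0.992, 0.0], [-0.0, -0.0, -1.0]]
force: [0.5, -0.6, -0.6]
opening: 0.299
grasp_force: 30.3
time_s: 4.45
position: [0.433, -0.3857, 0.0703]
tcp_rot: [[0.984, -0.18, 0.001], [-0.18, -0.984, -0.002], [0.001, 0.002, -1.0]]
force: [0.7, -0.1, -0.8]
opening: 0.301
grasp_force: 30.3
```

```bash
python3 -m inch '[[0,0,0,0,2.4],[0,0,-2.5,0,2.4],[0,0,-4.5,0,2.4],[0,0,-5.2,0,2.4],[0,0,-5.4,0,2.4],[0,0,-5.4,0,2.4]]'; python3 -m inch '[[0,0,0,0,3.4],[0,0,0,0,4.2],[0,0,0,0,4.8],[0,0,0,0,4.8],[0,0,1,0,4.8],[0,0,5,0,4.8],[0,2,9,0,5.5],[1,6,10.5,3,6.5],[2,10,10.5,4,6.5],[3,14,10.5,5,6.5]]'; python3 -m inch '[[0,4,0,0,6.5],[0,8,0,0,6.5],[0,12,0,0,6.5],[0,16,0,0,6.5],[0,20,0,0,6.5],[0.5,23.5,0,0,6.5],[0.5,23.5,0,0,6.5],[0.5,23.5,0,0,6.5]]'; python3 - <<'E'
from wr import *
s,c=shot("w3");clips(c);cv2.imwrite("pics/s3.png",cams.capture("scene")["image"])
E
```

```text
time_s: 4.95
position: [0.4337, -0.3806, 0.0158]
tcp_rot: [[0.984, -0.176, -0.001], [-0.176, -0.984, 0.001], [-0.001, -0.001, -1.0]]
force: [-0.4, 0.2, -0.3]
opening: 0.299
grasp_force: 30.3
time_s: 5.78
position: [0.4643, -0.2447, 0.1242]
tcp_rot: [[0.996, -0.092, 0.005], [-0.092, -0.996, -0.004], [0.005, 0.003, -1.0]]
force: [1.0, 0.7, -0.5]
opening: 0.723
grasp_force: 0.0
time_s: 6.45
position: [0.4683, -0.0079, 0.1222]
tcp_rot: [[0.996, -0.086, 0.001], [-0.086, -0.996, -0.001], [0.001, 0.0, -1.0]]
force: [0.6, 0.2, -0.1]
opening: 0.752
grasp_force: 0.0
tcp [ 0.4683 -0.0079  0.1222] tool y ang 85.1 t 6.45 J [-15.  28. 110.  -0.  42.  80.]
clip px [311. 151.] ctr [ 0.5104 -0.0057] size [0.012 0.111] axis 179.9
clip px [286. 150.] ctr [0.5128 0.0152] size [0.011 0.111] axis 168.3
clip px [169. 135.] ctr [0.5406 0.1118] size [0.048 0.112] axis 6.1
```

View pics/w3.png

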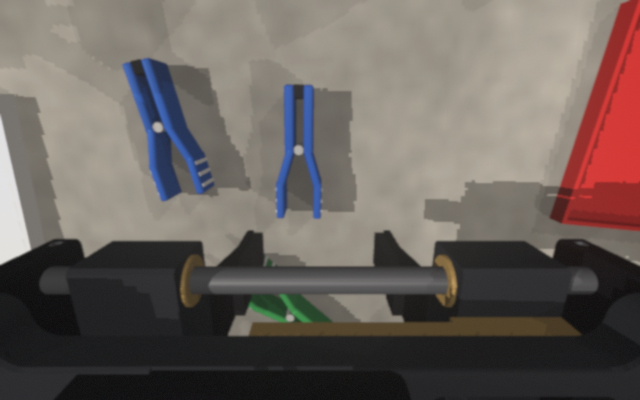

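View pics/s3.png

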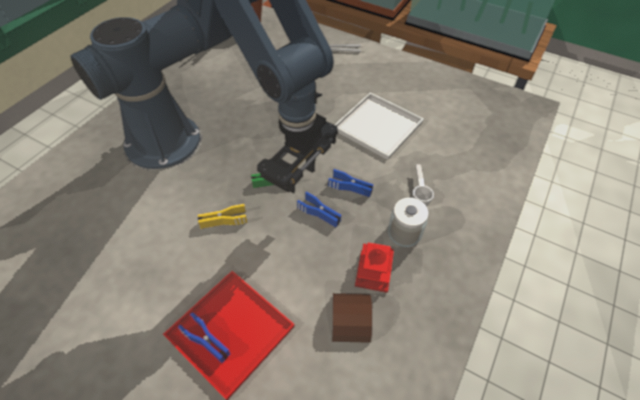

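Clip 1 lies in the red tray at (207,338) in scene. The middle clip's pivot is at (298,150), handle ends (281,216)/(317,216) in the wrist view. Descending on it and squeezing in small steps.

```bash
python3 -m inch '[[0.4,1.7,-3.5,-1,6.5],[0.4,1.7,-7,-1,6.5],[0.4,1.7,-10,-1,6.5],[0.4,1.7,-11.2,-1,5.5],[0.4,1.7,-11.2,-1,4.8],[0.4,1.7,-11.2,-1,4.4]]'; python3 -m inch '[[0,0,0,0,4.2],[0,0,0,0,4.0],[0,0,0,0,3.9],[0,0,0,0,3.8],[0,0,0,0,3.7],[0,0,0,0,3.7],[0,0,0,0,3.7]]'
```

```text
time_s: 7.05
position: [0.4721, 0.0059, 0.0089]
tcp_rot: [[0.994, -0.111, -0.001], [-0.111, -0.994, 0.0], [-0.001, -0.0, -1.0]]
force: [0.6, 0.2, -0.0]
opening: 0.597
grasp_force: 0.0
time_s: 7.63
position: [0.4728, 0.0073, 0.0104]
tcp_rot: [[0.994, -0.108, 0.002], [-0.108, -0.994, -0.001], [0.002, 0.0, -1.0]]
force: [-1.3, 0.2, 6.4]
opening: 0.425
grasp_force: 5.8
```

```bash
python3 -m inch '[[0,0,0.1,0,3.5],[0,0,0.1,0,3.4],[0,0,0.1,0,3.4],[0,0,0.1,0,3.4]]'
```

```text
time_s: 7.97
position: [0.4721, 0.0075, 0.0104]
tcp_rot: [[0.994, -0.108, 0.0], [-0.108, -0.994, -0.0], [0.0, -0.0, -1.0]]
force: [-0.5, -0.0, 2.1]
opening: 0.396
grasp_force: 5.7
```

Only 5.7 N at 34 mm: also tired. Carrying it to the near half of the red tray.

```bash
python3 -m inch '[[0,0,0,0,3.0],[0,0,0,0,2.4],[0,0,0,0,2.4],[0,0,0,0,2.4],[0,0,1.5,0,2.4],[0,0,4,0,2.4],[0,-2,6,-2,2.4],[0,-5,6,-4,2.4],[-0.5,-9,6,-4,2.4],[-0.5,-13,6,-4,2.4]]'; python3 -m inch '[[-0.5,-4,0,0,2.4],[-1,-8,0,0,2.4],[-1.5,-12,0,0,2.4],[-1.7,-15,0,0,2.4],[-1.7,-17,0,0,2.4],[-1.7,-17,0,0,2.4]]'
```

```text
time_s: 8.8
position: [0.466, -0.1229, 0.0704]
tcp_rot: [[0.985, -0.175, -0.001], [-0.175, -0.985, 0.001], [-0.001, -0.0, -1.0]]
force: [0.8, 0.4, -0.7]
opening: 0.291
grasp_force: 29.5
time_s: 9.3
position: [0.4509, -0.2983, 0.0701]
tcp_rot: [[0.983, -0.182, 0.003], [-0.182, -0.983, -0.004], [0.004, 0.004, -1.0]]
force: [1.0, 0.2, -0.8]
opening: 0.289
grasp_force: 29.5
```

```bash
python3 -m inch '[[0,0,0,0,2.4],[0,0,-2.5,0,2.4],[0,0,-4.5,0,2.4],[0,0,-5.2,0,2.4],[0,0,-5.4,0,2.4],[0,0,-5.4,0,2.4]]'; python3 -m inch '[[0,0,0,0,3.4],[0,0,0,0,4.2],[0,0,0,0,4.8],[0,0,0,0,4.8],[0,0,1,0,4.8],[0,0,5,0,4.8],[0,2,9,2,5.5],[1,6,10.5,6,6.5],[2,10,10.5,10,6.5],[3,14,10.5,16,6.5]]'; python3 -m inch '[[0,4,0,0,6.5],[0,8,0,0,6.5],[0,12,0,0,6.5],[0.5,16,0,0,6.5],[1,20,0,0,6.5],[1.5,23.5,0,0,6.5],[1.7,25.8,0,0,6.5],[1.7,25.8,0,0,6.5],[1.7,25.8,0,0,6.5]]'; python3 - <<'E'
from wr import *
s,c=shot("w4");clips(c);cv2.imwrite("pics/s4.png",cams.capture("scene")["image"])
E
```

```text
time_s: 9.8
position: [0.4497, -0.2911, 0.0158]
tcp_rot: [[0.984, -0.176, -0.002], [-0.176, -0.984, 0.002], [-0.002, -0.001, -1.0]]
force: [0.4, 0.7, -0.1]
opening: 0.289
grasp_force: 29.5
time_s: 10.63
position: [0.4806, -0.1557, 0.1242]
tcp_rot: [[0.995, 0.103, 0.005], [0.103, -0.995, -0.003], [0.005, 0.003, -1.0]]
force: [0.4, 0.2, 0.5]
opening: 0.724
grasp_force: 0.0
time_s: 11.38
position: [0.4963, 0.1033, 0.1221]
tcp_rot: [[0.995, 0.104, 0.001], [0.104, -0.995, -0.0], [0.001, 0.0, -1.0]]
force: [0.0, 0.1, -0.4]
opening: 0.747
grasp_force: 0.0
tcp [0.4963 0.1033 0.1221] tool y ang 96.0 t 11.38 J [ -1.  30. 104.  -0.  46.  83.]
clip px [319. 146.] ctr [0.5415 0.107 ] size [0.011 0.111] axis 13.0
clip px [294. 147.] ctr [0.5388 0.1284] size [0.011 0.112] axis 0.8
```

View pics/w4.png

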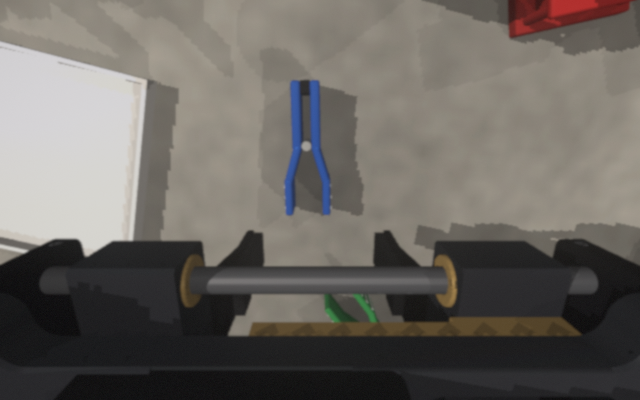

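Third clip: pivot (306,146), handle ends (290,214)/(326,214). Descending.

```bash
python3 -m inch '[[0.4,1,-3.5,1,6.5],[0.4,1,-7,1,6.5],[0.4,1,-10,1,6.5],[0.4,1,-11.2,1,5.5],[0.4,1,-11.2,1,4.8],[0.4,1,-11.2,1,4.4]]'; python3 -m inch '[[0,0,0,0,4.2],[0,0,0,0,4.0],[0,0,0,0,3.9],[0,0,0,0,3.8],[0,0,0,0,3.7],[0,0,0,0,3.7],[0,0,0,0,3.7],[0,0,0,0,3.7]]'
```

```text
time_s: 11.98
position: [0.5001, 0.1108, 0.0089]
tcp_rot: [[0.993, 0.116, -0.002], [0.116, -0.993, -0.0], [-0.002, -0.0, -1.0]]
force: [0.2, 0.2, -0.2]
opening: 0.603
grasp_force: 0.0
time_s: 12.65
position: [0.5011, 0.1122, 0.0105]
tcp_rot: [[0.993, 0.12, 0.002], [0.12, -0.993, -0.0], [0.002, 0.001, -1.0]]
force: [-0.3, -0.8, 6.3]
opening: 0.433
grasp_force: 21.0
```

View pics/s4.png

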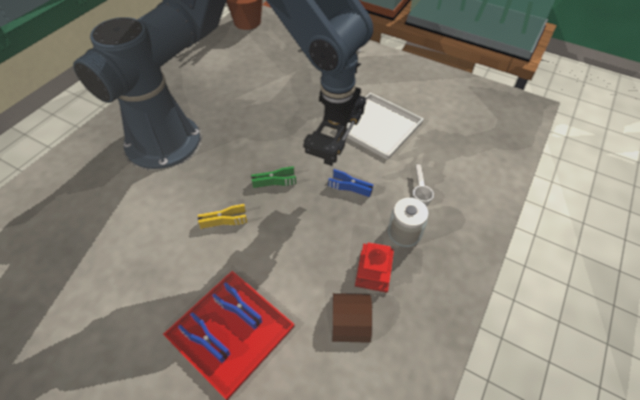

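Both clips lie in the red tray, at (207,338) and (240,305). The third pushes back with 21 N at 37.7 mm, so it is sound; I'll hold that opening and carry it to the white tray.

```bash
python3 -m inch '[[0,0,1,0,3.7],[0,0,3,0,3.7],[0,1,5,-2,3.7],[0,3,6,-6,3.7],[-1,6,6,-10,3.7],[-2,10,6,-14,3.7],[-2.5,14,6,-16,3.7],[-3,18,6,-16,3.7],[-3.5,21.5,6,-16,3.7],[-3.8,24.5,6,-16,3.7]]'; python3 -m inch '[[0,0.8,0,0,3.7],[0,0.8,0,0,3.7],[0,0.8,0,0,3.7]]'; python3 - <<'E'
from rig import cams
import cv2,numpy as np
a=cams.capture("side")["image"];cv2.imwrite("pics/f5.png",a)
E
```

```text
time_s: 13.48
position: [0.461, 0.3599, 0.0701]
tcp_rot: [[0.987, -0.158, 0.0], [-0.158, -0.987, 0.001], [-0.0, -0.001, -1.0]]
force: [0.7, -0.7, -0.6]
opening: 0.433
grasp_force: 19.6
time_s: 13.73
position: [0.4617, 0.3648, 0.0694]
tcp_rot: [[0.987, -0.158, -0.001], [-0.158, -0.987, -0.001], [-0.0, 0.001, -1.0]]
force: [0.3, -0.1, -0.7]
opening: 0.432
grasp_force: 19.6
```

View pics/f5.png

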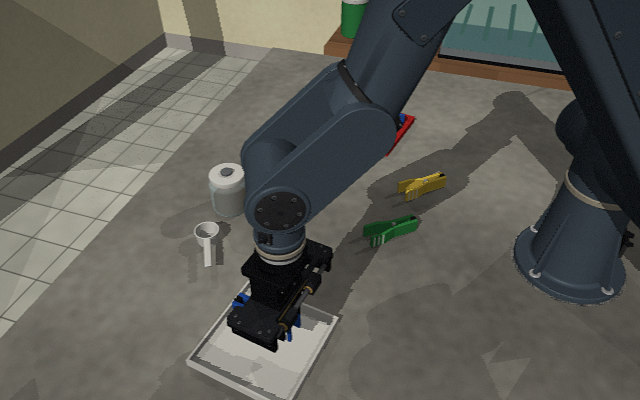

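The clip is held over the white tray, near (270,325). Setting it down.

```bash
python3 -m inch '[[0,0,-2.5,0,3.7],[0,0,-4.5,0,3.7],[0,0,-5.2,0,3.7],[0,0,-5.4,0,3.7],[0,0,-5.4,0,3.7],[0,0,-5.4,0,3.7]]'; python3 -m inch '[[0,0,0,0,4.1],[0,0,0,0,4.6],[0,0,0,0,5.4],[0,0,0,0,5.4],[0,0,1,0,5.4],[0,0,5,0,5.4],[0,0,10,0,5.4],[-3,0,14,0,5.4],[-6,0,16,0,5.4],[-6,0,16,0,5.4]]'; python3 -m inch '[[0,-4,0,0,5.4],[0,-8,0,0,5.4],[0,-12,0,0,5.4],[0,-16,0,0,5.4],[0,-16,0,0,5.4],[0,-16,0,0,5.4]]'; python3 - <<'E'
from h import *
from rig import cams
a=cams.capture("scene");b=cams.capture("side");cv2.imwrite("pics/f6.png",np.hstack([a["image"][80:400,140:460],b["image"][80:400,160:480]]))
E
```

```text
time_s: 14.28
position: [0.4629, 0.3642, 0.0157]
tcp_rot: [[0.987, -0.161, 0.0], [-0.161, -0.987, 0.0], [0.0, -0.0, -1.0]]
force: [-0.7, 0.0, -0.6]
opening: 0.428
grasp_force: 19.6
time_s: 15.12
position: [0.3998, 0.366, 0.1804]
tcp_rot: [[0.987, -0.158, 0.003], [-0.158, -0.987, 0.003], [0.003, -0.004, -1.0]]
force: [0.0, 1.2, -0.2]
opening: 0.621
grasp_force: 0.0
time_s: 15.62
position: [0.4024, 0.2035, 0.1755]
tcp_rot: [[0.986, -0.164, -0.0], [-0.164, -0.986, 0.0], [-0.0, -0.0, -1.0]]
force: [-0.4, 0.7, 0.6]
opening: 0.618
grasp_force: 0.0
```

View pics/f6.png

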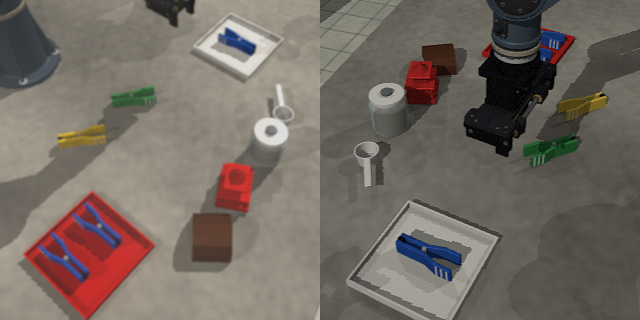

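The sound clip lies in the white tray ((238,40) left, (430,255) right), and the two tired ones are in the red ((63,258), (98,225)). Nothing else has moved and the gripper is clear.

```bash
python3 -c "
from rig import bot
print(bot.hand_in())"
```

```text
the job is handed in; nothing more can be done
None
```

I squeezed all three blue clips and handed the job in at about 16 s on the robot's clock: two were tired (about 5–6 N at 34–35 mm) and lie in the red tray, one was sound (20–21 N at about 37.5 mm) and lies in the white tray, though `hand_in` gave no verdict.

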